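# Check the solid bar in the bench caliper

## Robot

A 7-joint arm with a two-finger parallel gripper is mounted at the origin on the work surface. World frame = base frame: x ahead of the robot, y to its left, z up, the work surface at z = 0. Lengths are in m, angles in rad, forces in N, time in s.
With the tool pointing down it reaches from about 0.35 to 0.9 m from the base axis. Payload 7.2 kg.
Tool frame: the origin (TCP) lies between the finger pads; the fingertips stand 19 mm ahead of it and the grasp point (between the pads) is the TCP; z points along the fingers, y is the direction in which the jaws open and shut (so a half turn about z gives the same grasp; the last joint's range is limited). The gripper opens to 88 mm and grips with 3 to 60 N. Pads are 20 mm wide; open, the fingers measure 115 mm over their backs; the gripper's body (75 mm by 178 mm) begins 61 mm behind the grasp point.
Start: joints at [1.165, 0.411, -0.013, 1.596, 0.006, 1.134, -0.082], TCP at [0.207, -0.59, 0.242] pointing down, gripper open.
Joint ranges: [-2.95, 2.95], [-0.29, 1.99], [-1.47, 1.44], [0.14, 2.54], [-1.03, 4.17], [0.13, 1.85], [-2.86, 2.86]. Speed limits (rad/s): [2.39, 2.39, 3.01, 3.01, 3.14, 3.14, 3.14].

## Interface

Orientations are given as a unit quaternion [x, y, z, w].
In Python, from station import bot, open_gripper, close_gripper, imaging gives the robot as it stands. Calls block until the motion is done:
- bot.movep(position, orientation): joint-space move of the TCP to a pose.
- bot.movel(position, rot=None, feed=0.15, until_force=None): straight line of the TCP; rot=None keeps the orientation; feed is the mean speed in m/s. With until_force (N) it stops when the force on the tool has changed by that much, and returns True; else False.
- bot.set_joints(angles): joint-space move.
- open_gripper() and close_gripper(f_grip=None): open the fingers fully, or close them until they stop; f_grip is the grip in N (None keeps the last).
- bot.hold(seconds).
- bot.ik(position, orientation): joint angles nearest the present ones, or None.
- imaging.get_image(name): name is "side" or "top" or "wrist"; returns a dict with "img" (420x560x3 uint8, red, green, blue), "intrinsics" (3x3 intrinsics, pixels), "R" (3x3) and "t" (3): a world point X has camera coordinates R X + t. Camera axes: x right, y down, z forward; pixel columns grow to the right and rows downward; lengths in m; the calibration is good to about 2 mm. A picture is of the moment at which its call begins. There is no depth.
A pose or a line that the arm cannot do raises bot.Unreachable and nothing moves.
- bot.hand_in(): hands the job in, once; it reports no verdict.
Readings, each from a call of its own:
- bot.read_time_s(): time.
- bot.read_joint_pos(): joint angles.
- bot.read_joint_vel(): joint speeds.
- bot.read_effort(): joint torques, N m.
- bot.read_ee_pos(): TCP position.
- bot.read_ee_rot(): TCP orientation.
- bot.read_force(): force on the tool from outside, world axes, zero at the start.
- bot.read_moment(): the same for the moment, N m.
- bot.read_gripper_width(): finger opening in m.
Only numpy, scipy, OpenCV 4.12 (cv2) and the standard library are available. Lean on these libraries where they do the work, as an engineer would, in place of code of your own. Each camera call takes 0.05 s, during which the arm holds its last target.

## Task

First clear every wood offcut off the caliper and the bench into the deep scrap bin. Then feel the weight of the look-alike bars: put each light, hollow one in the shallow tray, lay the one heavy, solid bar lengthwise between the open jaws on the caliper's bed, in line with the beam and let go of it, then slide the jaw up gently until both jaws touch its ends squarely, without cocking the sliding jaw. Leave the caliper closed on the bar for reading, and leave the wrench, collar and parts bin alone.

Things in the scene. Friction and masses are not known exactly. Their poses are not given: they have to be found in the camera images.
- caliper: bench caliper lying flat, fixed to the bench. Origin: centre of the underside of its bed plate, 260 (x) x 220 (y) x 10 mm, so the bed's top is at z = 10 mm. A 20 mm wide beam, top at z = 34 mm, runs along x at y = +85 mm. Both jaws reach from the beam to y = -35 mm, tops at z = 46 to 48 mm. A bar to be measured lies on the bed along x, its middle close to y = 0
- fixed_face (a point): point on the bed at the foot of the fixed jaw's measuring face, at x = +105 mm, y = 0, z = 10 mm of the caliper; the face looks to the caliper's -x. The sliding jaw's face stands opposite, at x = 105 mm minus the gap
- carriage (a joint): gap between the jaws in m: 0 jaws shut, 0.17 wide open; starts at 0.118 to 0.16. The sliding jaw closes towards the caliper's +x. It slides with about 3 N of friction, plus 3 to 7 N while it pushes the solid bar along the bed, and stays where it is left
- blade (a joint): cocking angle of the sliding jaw on its carriage, rad; 0 is square. It is sprung (25 N m/rad) about a vertical axis on the beam's line, 85 mm from the bar's line, so pressing the bar hard (over about 20 N) or pushing on the jaw's free end cocks it
- tab (a point): the upright thumb tab on the carriage over the beam, by which the jaw is slid: 14 mm thick along the slide, 32 mm across, top at 98 mm over the bench and its foot at 51 mm (top of the carriage). This point lies mid-tab, 80 mm over the bench, 25 mm behind the sliding jaw's face
- bar_1: one of two or three look-alike bright square bars, 100 mm long (its x axis), 30 x 30 mm in section. Exactly one is solid (0.6 to 0.75 kg), the others hollow (0.16 to 0.24 kg); this can only be felt. Origin: centre of the underside as first laid (15 mm below its middle). Starts on the bench left of the caliper; may be absent (None)
- bar_2: one of two or three look-alike bright square bars, 100 mm long (its x axis), 30 x 30 mm in section. Exactly one is solid (0.6 to 0.75 kg), the others hollow (0.16 to 0.24 kg); this can only be felt. Origin: centre of the underside as first laid (15 mm below its middle). Starts on the bench left of the caliper; may be absent (None)
- bar_3: one of two or three look-alike bright square bars, 100 mm long (its x axis), 30 x 30 mm in section. Exactly one is solid (0.6 to 0.75 kg), the others hollow (0.16 to 0.24 kg); this can only be felt. Origin: centre of the underside as first laid (15 mm below its middle). Starts on the bench left of the caliper; may be absent (None)
- offcut_1: pine offcut block 64 x 38 x 26 mm (its x, y, z), about 45 g, origin at the centre of its underside; starts on the caliper's bed or on the bench; may be absent (None)
- offcut_2: pine offcut block 58 x 40 x 24 mm (its x, y, z), about 45 g, origin at the centre of its underside; starts on the caliper's bed or on the bench; may be absent (None)
- offcut_3: pine offcut block 70 x 36 x 28 mm (its x, y, z), about 45 g, origin at the centre of its underside; starts on the caliper's bed or on the bench; may be absent (None)
- scrap_bin: black open scrap bin, fixed, 150 (x) x 180 (y) x 85 mm high, 4 mm walls, origin at the centre of its underside, right of the caliper
- tray: grey open shallow tray for hollow bars, fixed, 150 (x) x 180 (y) x 30 mm high, 4 mm walls, origin at the centre of its underside, right of the caliper; bin and tray may swap places
- wrench: bystander: steel wrench lying beyond the caliper
- collar: bystander: dark pipe collar, 96 mm across, 50 mm high, beyond the caliper
- parts_bin: bystander: blue parts bin 100 x 140 x 60 mm beyond the tray and scrap bin
Things that resemble listed ones, but are neither listed nor needed, are in the scene too. Leave any pink look-alike of the offcut_3 alone.

How it is judged:
On the way, in this order (a step that is already met when the one before it is completed fails the run):
1. every offcut lies in the scrap bin (x of offcut_1 in the frame of scrap_bin between -0.075 and 0.075 m and y of offcut_1 in the frame of scrap_bin between -0.09 and 0.09 m and z of offcut_1 in the frame of scrap_bin between -0.01 and 0.08 m and x of offcut_2 in the frame of scrap_bin between -0.075 and 0.075 m and y of offcut_2 in the frame of scrap_bin between -0.09 and 0.09 m and z of offcut_2 in the frame of scrap_bin between -0.01 and 0.08 m and x of offcut_3 in the frame of scrap_bin between -0.075 and 0.075 m and y of offcut_3 in the frame of scrap_bin between -0.09 and 0.09 m and z of offcut_3 in the frame of scrap_bin between -0.01 and 0.08 m), for 0.2 s.
2. the solid bar lies on the bed between the still open jaws, let go (x of bar_2 in the frame of caliper between 0 and 0.07 m and y of bar_2 in the frame of caliper between -0.03 and 0.03 m and z of bar_2 in the frame of caliper between 0 and 0.045 m and value of joint carriage above 0.104 m and contact force between the fingers and bar_2 below 0.1 N and linear speed of bar_2 below 0.02 m/s), for 0.2 s.
3. the sliding jaw is closed onto the bar (x of bar_2 in the frame of caliper between 0 and 0.07 m and y of bar_2 in the frame of caliper between -0.03 and 0.03 m and z of bar_2 in the frame of caliper between 0 and 0.045 m and value of joint carriage between 0.096 and 0.1018 m), for 0.2 s.
At the end, for the whole second after the job is handed in: Every offcut is at rest in the scrap bin, every hollow bar at rest in the tray; the solid bar lies on the bed within 30 mm of the caliper's y = 0 and within 0.05 rad of the slide, the gap reads 96 to 101.8 mm (jaws touching its 100 mm length) and the sliding jaw is cocked less than 0.03 rad (all of step 1 and all of step 3 and linear speed of each of offcut_1, offcut_2, offcut_3, bar_1, bar_3, bar_2 below 0.02 m/s and x of bar_1 in the frame of tray between -0.075 and 0.075 m and y of bar_1 in the frame of tray between -0.09 and 0.09 m and z of bar_1 in the frame of tray between -0.01 and 0.06 m and x of bar_3 in the frame of tray between -0.075 and 0.075 m and y of bar_3 in the frame of tray between -0.09 and 0.09 m and z of bar_3 in the frame of tray between -0.01 and 0.06 m and angle between the x axis of bar_2 and the x axis of caliper, either way round below 0.05 rad and value of joint blade between -0.03 and 0.03 rad).
It fails at once if the sliding jaw is cocked over 0.08 rad (pressed far too hard) (value of joint blade above 0.08 rad or value of joint blade below -0.08 rad).
It fails at once if a bystander is shifted over 30 mm (distance of any of wrench, collar, parts_bin from where it was at the start of the episode above 0.03 m).
Of bar_1, bar_3 only 1 to 2 are there at a start; the rules pass over those that are not, and their reading is None.
Of offcut_1, offcut_2, offcut_3 only 2 to 3 are there at a start; the rules pass over those that are not, and their reading is None.
At some moment in a run one of offcut_1, offcut_2, offcut_3 may be knocked a few centimetres aside while the robot is not near it.
Once in a run the grip may slacken for a moment while it holds something.
It also fails if it takes over 210 s, if anything falls off the work surface, if the arm or the gripper's body presses on something with over 40 N, if the wrist force passes 120 N, or if a joint passes its speed limit or range.

## Working session

There is one attempt and no reset: what is moved stays moved. The work goes in short steps, each a Python script; the robot and the scene stay as the last script left them, time stands still between calls to the robot, and variables do not carry over. Pictures are saved under pics/ and viewed, and the job is handed in when it is done.

```bash
ls; mkdir -p pics; python3 - <<'E'
from station import bot, imaging
import cv2
for n in ("top","side","wrist"):
    d=imaging.get_image(n); cv2.imwrite(f"pics/{n}0.png",d["img"][:,:,::-1]); print(n,d["intrinsics"].tolist(),d["R"].round(3).tolist(),d["t"].round(3).tolist())
print(bot.read_time_s(),bot.read_ee_pos(),bot.read_ee_rot())
E
```

```text
pics
top [[537.6217568515575, 0.0, 290.11958224205466], [0.0, 537.6217568515575, 203.59453670002455], [0.0, 0.0, 1.0]] [[0.001, -1.0, 0.01], [-0.993, -0.002, -0.115], [0.115, -0.01, -0.993]] [0.072, 0.61, 1.348]
side [[545.5669615725203, 0.0, 279.99170704769784], [0.0, 545.5669615725203, 210.40690979670973], [0.0, 0.0, 1.0]] [[-0.981, -0.192, -0.023], [-0.085, 0.539, -0.838], [0.173, -0.82, -0.545]] [0.593, 0.092, 1.363]
wrist [[366.95843674828654, 0.0, 284.8078083902106], [0.0, 366.95843674828654, 205.28237302511025], [0.0, 0.0, 1.0]] [[0.332, -0.943, -0.002], [-0.899, -0.317, 0.303], [-0.286, -0.099, -0.953]] [-0.624, -0.037, 0.392]
0.15 [ 0.20697737 -0.58935365  0.24100198] [ 9.85770720e-01  1.68094360e-01 -1.40992350e-04 -5.95359465e-04]
```

View pics/top0.png

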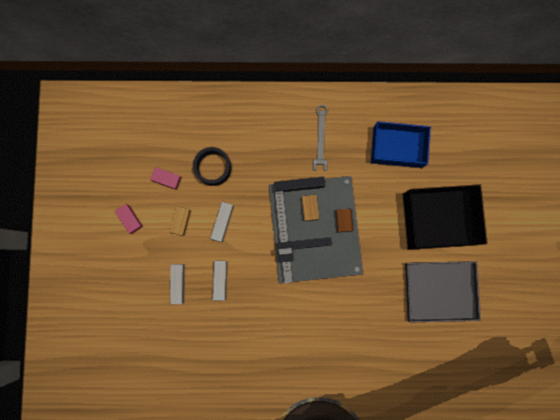

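View pics/side0.png

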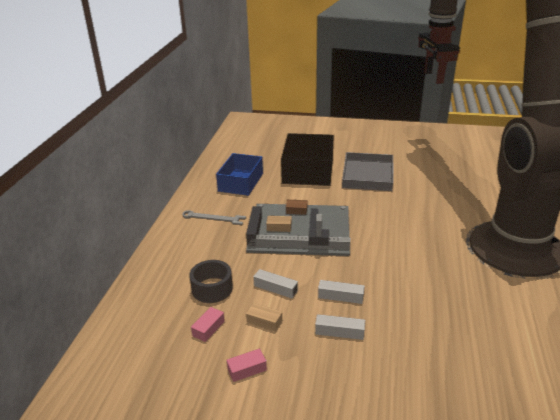

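View pics/wrist0.png

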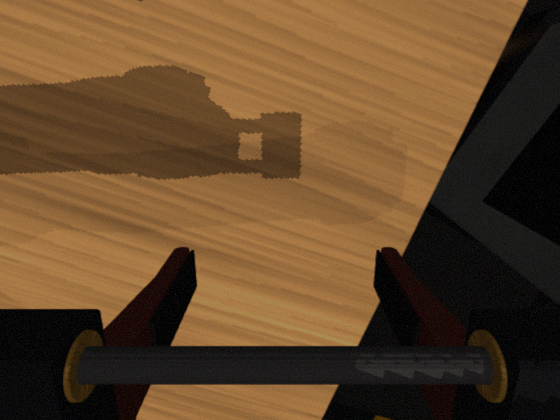

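```bash
cat > h.py <<'E'
import numpy as np, cv2
from station import bot, imaging, open_gripper, close_gripper
from scipy.spatial.transform import Rotation as Rn
def grab(n,save=None):
    d=imaging.get_image(n)
    if save: cv2.imwrite(f"pics/{save}.png",d["img"][:,:,::-1])
    return d
def ray(d,u,v,z):
    K,R,t=map(np.array,(d["intrinsics"],d["R"],d["t"]))
    c=-R.T@t; r=R.T@np.linalg.inv(K)@np.array([u,v,1.]); return c+r*(z-c[2])/r[2]
def proj(d,X):
    K,R,t=map(np.array,(d["intrinsics"],d["R"],d["t"])); p=K@(R@np.array(X)+t); return p[:2]/p[2]
def crop(d,box,s,name):
    x0,y0,x1,y1=box; c=d["img"][y0:y1,x0:x1,::-1]
    cv2.imwrite(f"pics/{name}.png",cv2.resize(c,None,fx=s,fy=s,interpolation=cv2.INTER_CUBIC))
def down(yaw):  # tool y axis (jaw opening) along world yaw direction +90deg : tool x at yaw, pointing down
    return (Rn.from_euler('z',yaw)*Rn.from_euler('x',np.pi)).as_quat()
E
python3 - <<'E'
from h import *
d=grab("top")
crop(d,(255,165,375,295),4.5,"ctop"); crop(d,(100,140,250,310),3.5,"cleft")
d=grab("side"); crop(d,(230,190,360,260),6,"cside")
E
```

```text
(no output)
```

View pics/ctop.png

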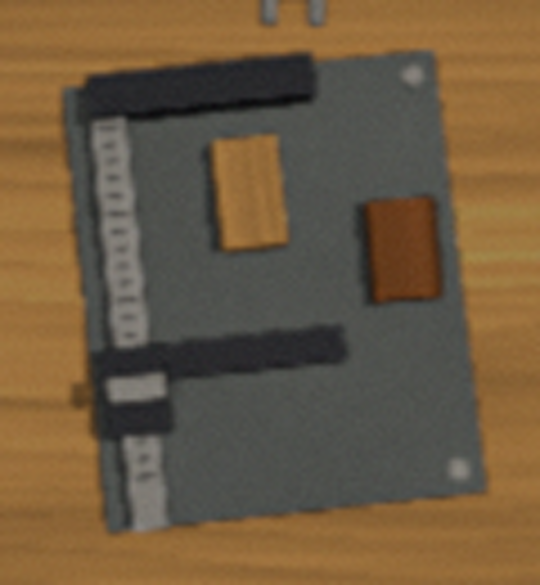

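View pics/cleft.png

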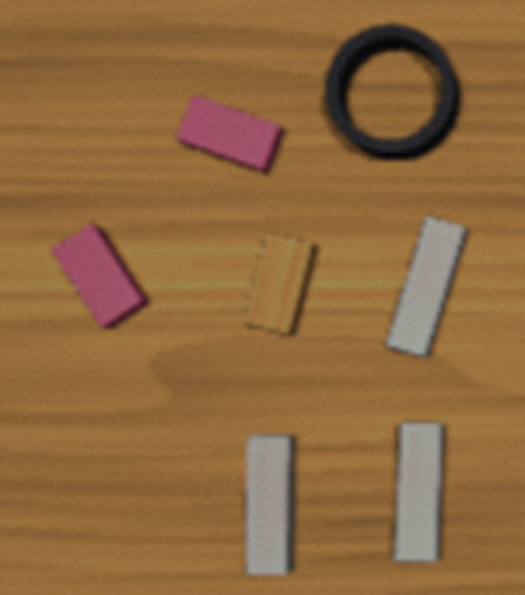

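View pics/cside.png

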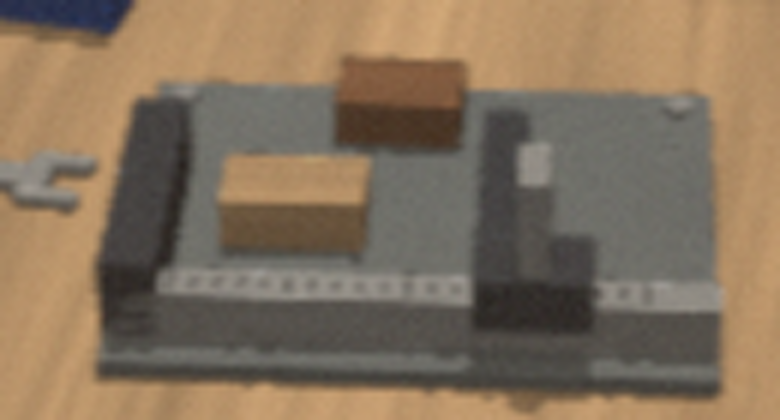

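The top picture shows these candidate blocks:

- Pine on the bed, about (310,208).
- Red-brown on the bed, about (344,220).
- Pine on the bench, about (179,221).
- Two pink look-alikes at (165,178) and (127,218).

The three silver bars are at (222,221), (177,284) and (220,280). The three wood-coloured blocks look like the offcuts, so I'll measure their sizes to confirm.

```bash
cat >> h.py <<'E'
def seg(img,name):
    h=cv2.cvtColor(img,cv2.COLOR_RGB2HSV).astype(int); H,S,V=h[...,0],h[...,1],h[...,2]
    return h
def rect_on(d,pts,z):
    w=np.array([ray(d,u,v,z)[:2] for u,v in pts]); return rect_w(w)
def rect_w(w):
    (c,(a,b),ang)=cv2.minAreaRect((w*1000).astype(np.float32))
    box=cv2.boxPoints((c,(a,b),ang))
    e0=box[1]-box[0]; e1=box[2]-box[1]
    L=e0 if np.linalg.norm(e0)>np.linalg.norm(e1) else e1
    yaw=np.arctan2(L[1],L[0]); yaw=(yaw+np.pi/2)%np.pi-np.pi/2
    return np.array(c)/1000,yaw,sorted((round(a,1),round(b,1)))
E
python3 - <<'E'
from h import *
d=grab("top"); I=d["img"]; h=cv2.cvtColor(I,cv2.COLOR_RGB2HSV)
for n,(u,v) in dict(pine_bed=(310,208),brown=(344,220),pine_bench=(179,221),pink1=(165,178),pink2=(127,218),bar_a=(222,221),bar_b=(177,284),bar_c=(220,280),bed=(325,260),wood=(150,260),wood2=(179,205),tray=(442,290),bin=(440,215)).items():
    print(n,I[v-1:v+2,u-1:u+2].mean((0,1)).round(), h[v,u])
E
```

```text
pine_bed [147. 105.  57.] [ 16 160 145]
brown [103.  60.  28.] [ 12 186 103]
pine_bench [159. 123.  67.] [ 18 148 159]
pink1 [160.  81. 103.] [171 123 159]
pink2 [158.  79. 101.] [172 127 156]
bar_a [158. 154. 147.] [ 22  18 156]
bar_b [156. 150. 143.] [ 20  20 153]
bar_c [157. 154. 146.] [ 27  16 156]
bed [78. 80. 77.] [60  9 81]
wood [145. 105.  56.] [ 16 160 145]
wood2 [142. 102.  54.] [ 17 158 142]
tray [89. 84. 84.] [ 0 12 87]
bin [17. 17. 17.] [160  38  20]
```

```bash
python3 - <<'E'
from h import *
d=grab("top"); I=d["img"]; h=cv2.cvtColor(I,cv2.COLOR_RGB2HSV)
def c(p,s,o): return [((x+.5)/s-.5+o[0],(y+.5)/s-.5+o[1]) for x,y in p]
A=(4.5,(255,165)); B=(3.5,(100,140))
for n,p,a,z in [("pine_bed",[(212,139),(276,135),(287,243),(219,250)],A,.037),("brown",[(363,199),(436,197),(441,297),(374,302)],A,.036),
 ("pine_bench",[(268,235),(316,243),(293,333),(247,326)],B,.027),("pink1",[(194,96),(284,127),(267,170),(178,138)],B,.028),
 ("bed",[(65,90),(433,52),(487,490),(108,532)],A,.01)]:
    q=c(p,*a); r=rect_on(d,q,z); print(n,r, np.array([ray(d,*x,z)[:2] for x in q]).round(3).tolist())
m=((h[...,1]<45)&(h[...,2]>125)).astype(np.uint8)
cs,_=cv2.findContours(m,cv2.RETR_EXTERNAL,cv2.CHAIN_APPROX_NONE)
for k in cs:
    if cv2.contourArea(k)>150: print("bar",rect_on(d,k[:,0,:],.03),cv2.minAreaRect(k)[0])
# bins
for n,p,z in [("binrim",[(404,191),(482,185),(486,243),(411,249)],.085),("trayrim",[(405,263),(477,262),(479,320),(408,322)],.03)]:
    print(n,rect_on(d,p,z))
E
```

```text
pine_bed (array([0.60052448, 0.02254347]), np.float32(0.06547785), [38.9, 63.8]) [[0.631, 0.044], [0.633, 0.007], [0.572, 0.001], [0.567, 0.04]]
brown (array([ 0.56819617, -0.06445657]), np.float32(0.037871957), [41.8, 59.0]) [[0.597, -0.042], [0.598, -0.084], [0.541, -0.086], [0.538, -0.048]]
pine_bench (array([0.56572119, 0.35650861]), np.float32(-0.20052421), [35.9, 69.8]) [[0.602, 0.367], [0.596, 0.332], [0.53, 0.347], [0.535, 0.381]]
pink1 (array([0.67805341, 0.39664627]), np.float32(1.2394077), [34.3, 71.1]) [[0.706, 0.425], [0.683, 0.357], [0.65, 0.369], [0.674, 0.436]]
bed (array([0.54737238, 0.0080343 ]), np.float32(0.10973501), [218.8, 256.9]) [[0.663, 0.129], [0.686, -0.087], [0.432, -0.115], [0.408, 0.103]]
bar (array([0.40536163, 0.36237155]), np.float32(0.02454102), [25.4, 95.9]) (176.0, 284.0)
bar (array([0.41551727, 0.25390704]), np.float32(-0.01837349), [28.9, 96.0]) (218.916748046875, 279.99725341796875)
bar (array([0.56510657, 0.25097716]), np.float32(-0.29324424), [28.7, 98.3]) (221.02999877929688, 221.19137573242188)
binrim (array([ 0.57248511, -0.31312479]), np.float32(-1.4909768), [144.7, 196.2])
trayrim (array([ 0.38619553, -0.31359827]), np.float32(-1.5557234), [148.0, 184.7])
```

The sizes settle which block is which:

- Pine on the bed is 64x39, so it is offcut_1.
- Brown on the bed is 59x41, so it is offcut_2.
- Pine on the bench is 70x36, so it is offcut_3.
- The pink blocks are the look-alikes and stay where they are.

The crops confirm this, so I'll start with offcut_3.

```bash
cat >> h.py <<'E'
BIN=np.array([0.572,-0.313]); BYAW=0.08; TRAY=np.array([0.386,-0.3136])
def pick(xy,yaw,z,f=20,hover=0.16,lift=0.2):
    q=down(yaw); open_gripper()
    bot.movep([xy[0],xy[1],hover],q); bot.movel([xy[0],xy[1],z],feed=0.15)
    f0=np.array(bot.read_force()); close_gripper(f); w=bot.read_gripper_width()
    bot.movel([xy[0],xy[1],lift],feed=0.15); bot.hold(0.3)
    print("width",w,bot.read_gripper_width(),"F",bot.read_force(),"t",bot.read_time_s())
def drop(xy,yaw,z,above=0.2):
    q=down(yaw)
    bot.movep([xy[0],xy[1],above],q); print("w before",bot.read_gripper_width())
    bot.movel([xy[0],xy[1],z],feed=0.15); open_gripper(); bot.hold(0.2)
    bot.movel([xy[0],xy[1],above],feed=0.25); print("t",bot.read_time_s())
E
python3 - <<'E'
from h import *
for n,p,y,z in [("o3",(.566,.3565),-.2,.024),("bin",BIN,BYAW,.11),("o1",(.6,.0225),.066,.035),("bar",(.405,.362),0,.03),("tray",TRAY+[0,-.04],0.0,.054)]:
    for yy in (y,y+np.pi,y-np.pi): print(n,yy,bot.ik([*p,z],down(yy)))
E
```

```text
o3 -0.2 [-0.26760379  0.79044496 -0.55861264  1.62060095  0.51045851  0.88030489
 -2.79525642]
o3 2.941592653589793 [ 0.01206456  1.0200705  -1.09104064  1.60038564  0.97597682  1.14984607
  0.05124175]
o3 -3.3415926535897933 [ 0.01206456  1.0200705  -1.09104064  1.60038564  0.97597682  1.14984607
  0.05124175]
bin 0.08 [ 0.49791384  0.58712186 -0.10308942  1.64633959  0.07216547  0.91184576
 -1.12303569]
bin 3.221592653589793 [ 0.8633555   0.67936929 -0.65587675  1.61838797  0.47049757  1.00701602
  1.70934269]
bin -3.061592653589793 [ 0.8633555   0.67936929 -0.65587675  1.61838797  0.47049757  1.00701602
  1.70934269]
o1 0.066 [ 0.1097458   0.63527313 -0.31338662  1.81166962  0.27554468  0.73741249
 -1.85651572]
o1 3.207592653589793 [ 0.41956146  0.75460412 -0.77103829  1.78996817  0.66857825  0.87899932
  0.97355995]
o1 -3.0755926535897933 [ 0.41956146  0.75460412 -0.77103829  1.78996817  0.66857825  0.87899932
  0.97355995]
bar 0 [-0.48927066  0.59199586 -0.4314506   1.95084391  0.38098574  0.67844245
 -2.72728655]
bar 3.141592653589793 [-0.29061395  0.66572037 -0.70721204  1.93780921  0.61704024  0.76635122
  0.21586004]
bar -3.141592653589793 [-0.29061395  0.66572037 -0.70721204  1.93780921  0.61704024  0.76635122
  0.21586004]
tray 0.0 [ 0.69084118  0.48720348 -0.05308527  2.00796047  0.04119768  0.64741996
 -0.95974114]
tray 3.141592653589793 [ 1.11408187  0.56464125 -0.60273831  1.97949261  0.46810032  0.73736947
  1.80017413]
tray -3.141592653589793 [ 1.11408187  0.56464125 -0.60273831  1.97949261  0.46810032  0.73736947
  1.80017413]
```

```bash
python3 - <<'E'
from h import *
P=np.pi
bot.movep([0.5,-0.1,0.3],down(P))
d=grab("top","t1")
pick((.566,.3565),-.2+P,.024)
grab("side","s1")
E
```

```text
width 0.03607483483704458 0.03604853373017749 F [-0.46728157  0.44290377 -0.72575106] t 7.9667
```

View pics/s1.png

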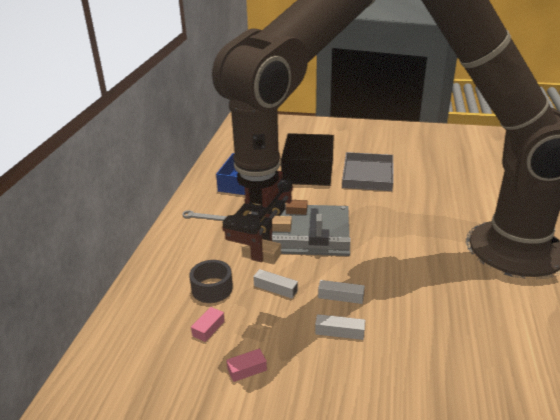

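The offcut at about (262,252) is held, and the grip width of 36 mm matches offcut_3. Next is the bin.

```bash
python3 - <<'E'
from h import *
P=np.pi
bot.movep([.56,.1,.22],down(P))
drop(BIN+[0,.04],BYAW+P,.115)
d=grab("top","t2"); crop(d,(255,165,500,340),3,"t2c")
E
```

```text
w before 0.036088882423191256
t 12.75
```

View pics/t2.png

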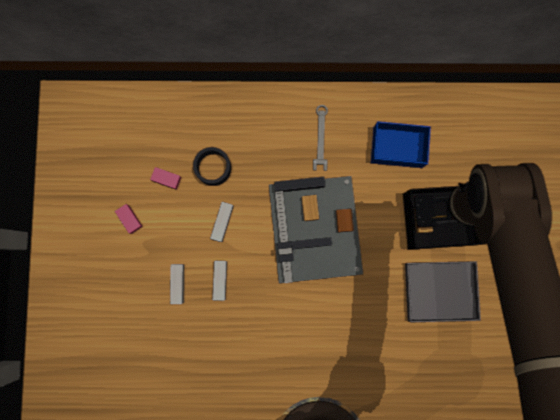

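Offcut_3 shows in the bin at about (425,230). The two on the bed have not moved, so I'll take those next.

```bash
python3 - <<'E'
from h import *
P=np.pi
pick((.568,-.0645),.07+P,.035)
drop(BIN+[0,-.035],BYAW+P,.115)
d=grab("top","t3"); crop(d,(255,165,500,340),3,"t3c")
E
```

```text
width 0.04004227233495047 0.04026647705414957 F [-0.59986622 -0.23374729 -0.42123663] t 17.2083
w before 0.039864531434996874
t 20.5833
```

View pics/t3c.png

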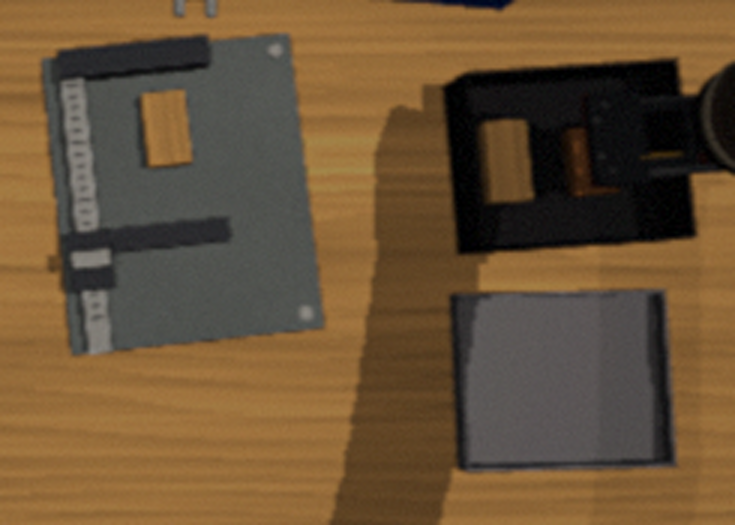

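Two offcuts are in the bin, pine at crop (508,160) and brown at (590,160). Offcut_1 is still on the bed at (167,127).

```bash
python3 - <<'E'
from h import *
P=np.pi
pick((.6005,.0225),.07+P,.035)
drop(BIN+[0,.0],BYAW+P,.125)
bot.movep([.42,-.05,.3],down(P))
d=grab("top","t4"); crop(d,(255,165,500,340),3,"t4c")
E
```

```text
width 0.038380741251066726 0.038297188823871724 F [-0.07106757  0.33591797 -0.92889623] t 25.5917
w before 0.03844075530986878
t 29.0667
```

View pics/t4.png

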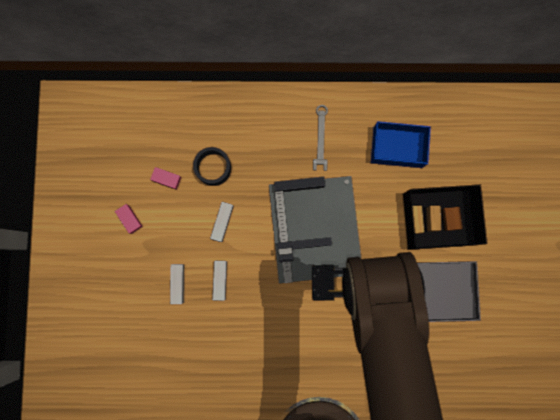

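All three offcuts are in the bin at about (418,217), (435,217) and (453,217). Now I'll weigh the bars.

```bash
python3 - <<'E'
from h import *
P=np.pi
bot.movep([.4155,.254,.2],down(-.018+P)); bot.hold(.3); print("F0",bot.read_force())
pick((.4155,.254),-.018+P,.028,f=35)
bot.hold(.3); print(bot.read_force(),bot.read_ee_pos())
E
```

```text
F0 [-0.25878662 -0.53347396  0.61901705]
width 0.02976444803847487 0.0296896716357095 F [ 0.80519182 -0.27594242 -5.48944827] t 35.9083
[-0.15839916 -0.96623027 -5.7694507 ] [0.41549926 0.25399739 0.19999757]
```

The force changed by about -6.3 N, which is 0.64 kg, so this is the solid bar. I'll measure the caliper more closely before placing it.

```bash
python3 - <<'E'
from h import *
d=grab("top"); crop(d,(262,170,370,290),5,"cal")
d=grab("wrist","w5")
E
```

```text
(no output)
```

View pics/cal.png

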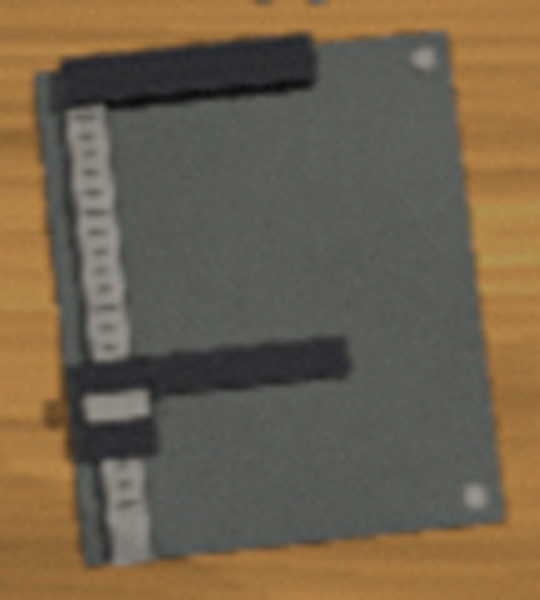

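View pics/w5.png

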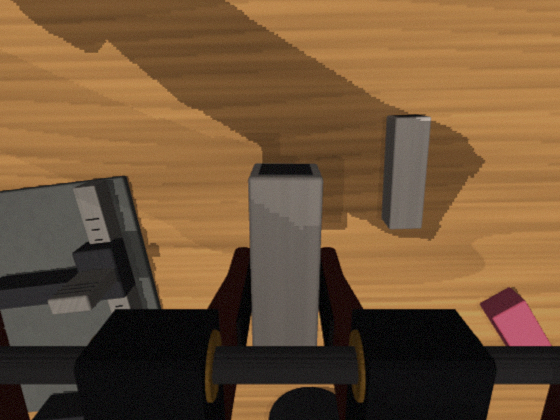

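```bash
python3 - <<'E'
from h import *
d=grab("top"); w=grab("wrist")
def c(p,s=5,o=(262,170)): return [((x+.5)/s-.5+o[0],(y+.5)/s-.5+o[1]) for x,y in p]
K=lambda p,z: np.array([ray(d,*q,z)[:2] for q in c(p)])
bed=K([(37,73),(445,33),(505,522),(88,567)],.01); print("bed",bed.round(4).tolist(),bed.mean(0), rect_w(bed))
print("cam",(-np.array(d["R"]).T@d["t"]).round(3))
e=[np.arctan2(*(bed[a]-bed[b])[::-1]) for a,b in ((0,3),(1,2))]; e2=[np.arctan2(*(bed[a]-bed[b])[::-1])-np.pi/2 for a,b in((0,1),(3,2))]
print("yaws",e,e2)
# intensity profiles along image columns near x=320,u for jaw edges
g=cv2.cvtColor(d["img"],cv2.COLOR_RGB2GRAY)
for u in (290,300,310,320): print(u,[(v,int(g[v,u])) for v in list(range(174,196))+list(range(234,254))])
# expected bar ends in wrist
p=np.array(bot.read_ee_pos()); R=Rn.from_quat(bot.read_ee_rot()); 
for ax in (-.05,.05):
  for ay in (-.015,.015):
    for az in (-.0025+.0,): print(ax,ay,proj(w,p+R.apply([ax,ay,0])+[0,0,.030-.028]).round(1),proj(w,p+R.apply([ax,ay,0])+[0,0,-.028]).round(1))
crop(w,(220,140,350,260),5,"w5c")
E
```

```text
bed [[0.6644, 0.1289], [0.6863, -0.0861], [0.4305, -0.1142], [0.4073, 0.1012]] [0.54712485 0.00747214] (array([0.54744623, 0.00739449]), np.float32(0.10747361), [216.6, 258.6])
cam [0.451 0.087 1.409]
yaws [np.float64(0.10747354398525756), np.float64(0.10920969241269725)] [np.float64(0.10162837359103705), np.float64(0.10738738124430736)]
290 [(174, 129), (175, 128), (176, 119), (177, 119), (178, 123), (179, 106), (180, 62), (181, 43), (182, 45), (183, 44), (184, 45), (185, 47), (186, 42), (187, 46), (188, 43), (189, 21), (190, 16), (191, 47), (192, 80), (193, 90), (194, 87), (195, 86), (234, 90), (235, 88), (236, 88), (237, 90), (238, 90), (239, 90), (240, 85), (241, 50), (242, 42), (243, 48), (244, 47), (245, 44), (246, 40), (247, 64), (248, 116), (249, 132), (250, 136), (251, 141), (252, 137), (253, 83)]
300 [(174, 132), (175, 133), (176, 125), (177, 116), (178, 89), (179, 57), (180, 44), (181, 45), (182, 47), (183, 43), (184, 46), (185, 45), (186, 46), (187, 44), (188, 17), (189, 24), (190, 64), (191, 90), (192, 91), (193, 90), (194, 90), (195, 88), (234, 88), (235, 89), (236, 90)
[... 587 characters left out ...]
 45), (248, 81), (249, 91), (250, 92), (251, 89), (252, 90), (253, 89)]
320 [(174, 132), (175, 130), (176, 99), (177, 57), (178, 42), (179, 42), (180, 45), (181, 45), (182, 43), (183, 45), (184, 47), (185, 47), (186, 22), (187, 29), (188, 71), (189, 89), (190, 91), (191, 89), (192, 89), (193, 91), (194, 90), (195, 89), (234, 93), (235, 90), (236, 92), (237, 87), (238, 64), (239, 48), (240, 48), (241, 46), (242, 46), (243, 48), (244, 47), (245, 50), (246, 53), (247, 82), (248, 93), (249, 91), (250, 92), (251, 89), (252, 87), (253, 88)]
-0.05 -0.015 [254.  383.1] [258.3 341.8]
-0.05 0.015 [316.8 383.1] [312.3 341.8]
0.05 -0.015 [247.6 179.3] [253.7 164.3]
0.05 0.015 [323.5 179.3] [317.1 164.3]
```

View pics/w5c.png

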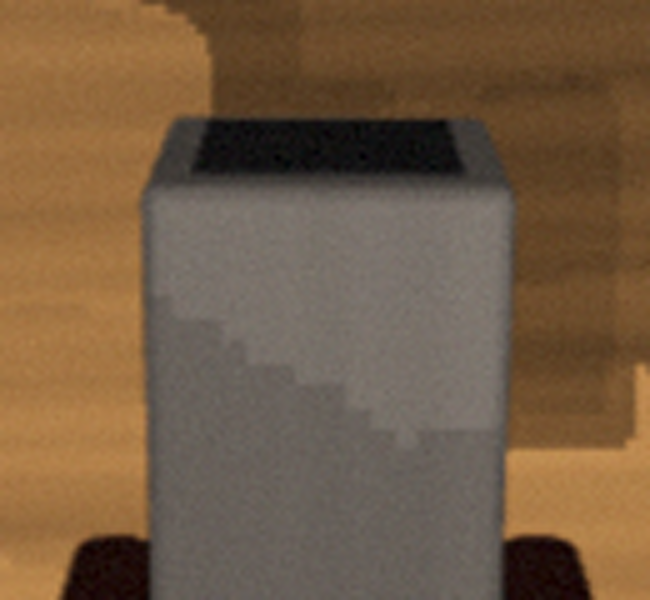

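```bash
python3 - <<'E'
from h import *
d=grab("top")
C=np.array([.5472,.0074]);a=.107
Ri=np.array([[np.cos(a),np.sin(a)],[-np.sin(a),np.cos(a)]])
for u,v,z in [(290,188.5,.047),(300,187.5,.047),(310,186.5,.047),(320,185.5,.047),(290,190.7,.01),(300,189.9,.01),(310,188.8,.01),(300,239.9,.047),(310,238.8,.047),(320,237.9,.047)]:
    print(u,v,z,(Ri@(ray(d,u,v,z)[:2]-C)).round(4))
# tab top centre crop (117,405)
u,v=(117.5)/5-.5+262,405.5/5-.5+170
print("tab",(Ri@(ray(d,u,v,.098)[:2]-C)).round(4), ray(d,u,v,.098))
E
```

```text
290 188.5 0.047 [0.1071 0.0555]
300 187.5 0.047 [0.107  0.0298]
310 186.5 0.047 [0.1069 0.0041]
320 185.5 0.047 [ 0.1068 -0.0217]
290 190.7 0.01 [0.1066 0.0552]
300 189.9 0.01 [0.106  0.0289]
310 188.8 0.01 [0.1061 0.0024]
300 239.9 0.047 [-0.0262  0.0442]
310 238.8 0.047 [-0.0261  0.0188]
320 237.9 0.047 [-0.0265 -0.0067]
tab [-0.0504  0.085 ] [0.48799021 0.08651266 0.098     ]
```

```bash
python3 - <<'E'
from h import *
P=np.pi;a=.107;C=np.array([.5472,.0074]);R=np.array([[np.cos(a),-np.sin(a)],[np.sin(a),np.cos(a)]])
xy=C+R@[.0505,0]; q=down(a+P)
bot.movep([*xy,.16],q); print("w",bot.read_gripper_width(),bot.read_force())
d=grab("top"); crop(d,(255,165,375,295),4.5,"pre")
bot.movel([*xy,.055],feed=.12)
r=bot.movel([*xy,.036],feed=.03,until_force=4); print(r,bot.read_ee_pos(),bot.read_force())
open_gripper(); bot.hold(.3); print(bot.read_ee_pos(),bot.read_force(),bot.read_time_s())
bot.movel([*xy,.16],feed=.12)
bot.movep([.42,.3,.2],down(P))
d=grab("top","t6"); crop(d,(262,170,370,290),5,"placed")
E
```

```text
w 0.0295384064228536 [ 0.04556406  0.1829486  -5.61066037]
True [0.59718986 0.01264573 0.03790088] [-1.27754503 -0.25242125  4.99601076]
[0.5958971  0.01202718 0.03655233] [ 0.32602059 -0.30839241 -0.76805744] 40.5667
```

View pics/placed.png

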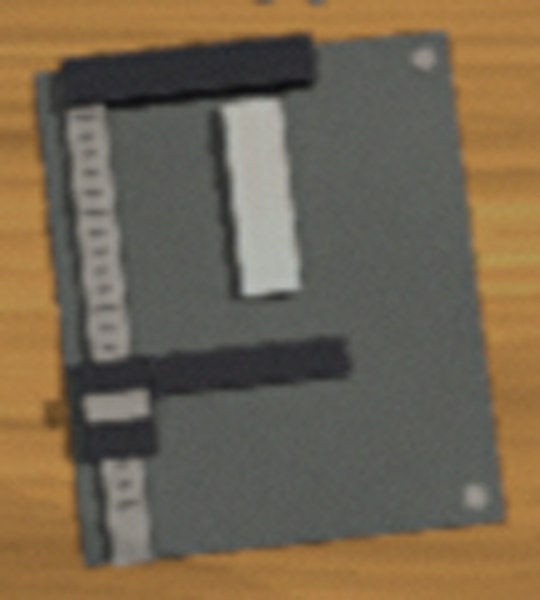

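The solid bar lies in line on the bed, at crop (222-298, 98-297), just short of the fixed jaw. Next are the other two bars.

```bash
python3 - <<'E'
from h import *
P=np.pi
bot.hold(.3);print("F0",bot.read_force())
pick((.4055,.362),.005+P,.028,f=35)
bot.hold(.3);print(bot.read_force())
bot.movep([.42,.05,.22],down(P))
drop(TRAY+[0,-.042],P,.056)
bot.movep([.42,-.05,.3],down(P))
d=grab("top","t7")
E
```

```text
F0 [-1.24167708 -0.66082431  0.09094789]
width 0.029840505680254693 0.029635780564099778 F [ 0.63553617  0.15706608 -2.40756851] t 47.55
[ 0.17425913  0.48359296 -2.41452164]
w before 0.029938209654157714
t 53.5917
```

View pics/t7.png

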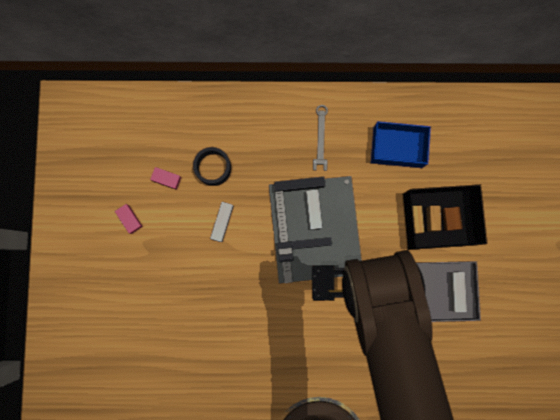

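The second bar weighs about 2.4 N, so it is hollow. It lies in the tray at about (459,291). Now the last bar.

```bash
python3 - <<'E'
from h import *
P=np.pi
pick((.565,.251),-.293+P,.028,f=35)
bot.hold(.3);print(bot.read_force())
bot.movep([.45,.05,.24],down(P))
drop(TRAY+[0,.038],P,.056)
bot.movep([.3,.2,.3],down(P))
d=grab("top","t8"); crop(d,(255,165,500,340),3,"t8c")
E
```

```text
width 0.03017867491301555 0.029873081431240837 F [-0.45911831  0.05787258 -2.42404755] t 60.0
[-0.19204162 -0.16853313 -2.44157725]
w before 0.029763410735120684
t 65.5417
```

View pics/t8c.png

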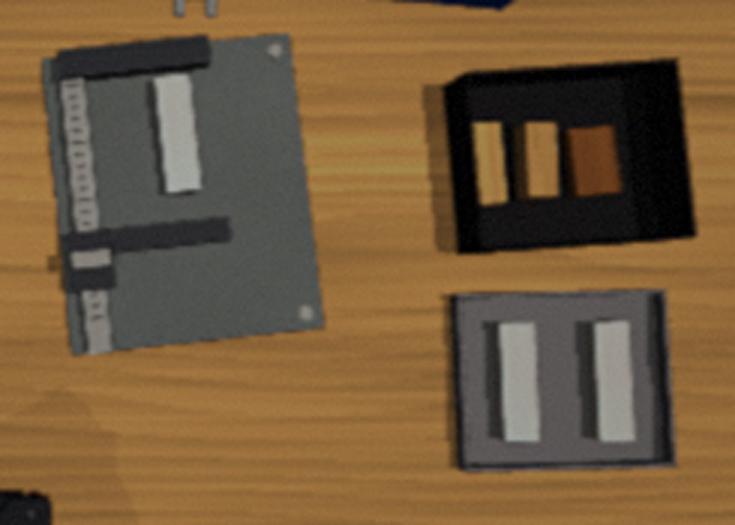

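The third bar also weighs about 2.4 N, so it is hollow. Both hollow bars are in the tray and all the offcuts are in the bin. I'll now push the tab from behind with closed fingers.

```bash
cat >> h.py <<'E'
a=.107;C=np.array([.5472,.0074]);Rc=np.array([[np.cos(a),-np.sin(a)],[np.sin(a),np.cos(a)]])
def cal(x,y): return C+Rc@[x,y]
def inv(p): return Rc.T@(np.array(p)[:2]-C)
E
python3 - <<'E'
from h import *
q=down(a+np.pi)
close_gripper(10)
bot.movep([*cal(-.085,.085),.15],q); bot.movel([*cal(-.085,.085),.077],feed=.1)
print(bot.read_force(),bot.read_time_s(),bot.read_gripper_width())
bot.hold(.3)
for x in (-.06,-.05,-.044):
    r=bot.movel([*cal(x,.085),.077],feed=.015,until_force=9); F=np.array(bot.read_force()); print(x,r,inv(bot.read_ee_pos()).round(4),(Rc.T@F[:2]).round(2))
    if r: break
d=grab("top"); crop(d,(262,170,370,290),5,"push1"); d=grab("side"); crop(d,(230,190,360,260),6,"push1s")
E
```

```text
[0.50732656 0.28315215 0.11485363] 70.575 0.0006353129620798286
-0.06 False [-0.0601  0.085 ] [-2.03  0.26]
-0.05 False [-0.0497  0.085 ] [-0.43  0.97]
-0.044 False [-0.0436  0.085 ] [-1.24  0.19]
```

View pics/push1s.png

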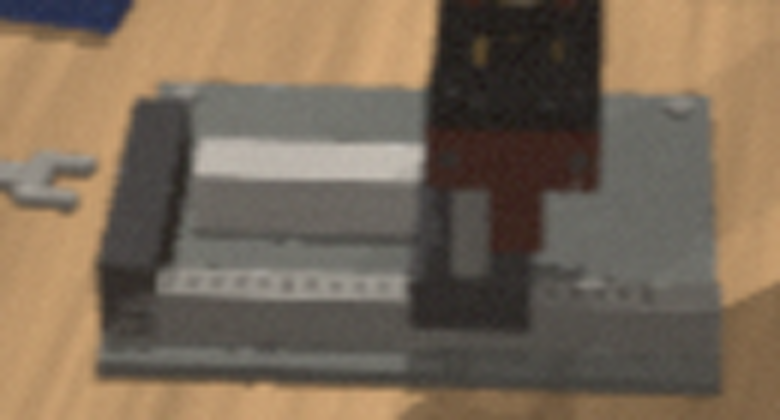

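View pics/push1.png

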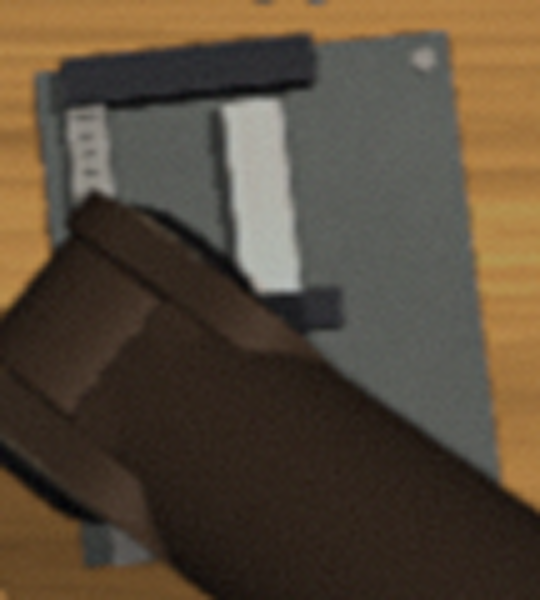

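The jaw is sliding freely and is about at the bar's end. I'll go on slowly with a force stop.

```bash
python3 - <<'E'
from h import *
for i in range(12):
    x0=inv(bot.read_ee_pos())[0]; x=x0+.0015
    r=bot.movel([*cal(x,.085),.077],feed=.006,until_force=8); F=Rc.T@np.array(bot.read_force())[:2]; print(r,inv(bot.read_ee_pos()).round(4),F.round(2))
    if r or F[0]<-9.5: break
print(bot.read_time_s())
d=grab("top"); crop(d,(262,170,370,290),5,"push2"); d=grab("side"); crop(d,(230,190,360,260),6,"push2s")
E
```

```text
True [-0.0433  0.0848] [-0.77 -1.13]
74.5167
```

View pics/push2s.png

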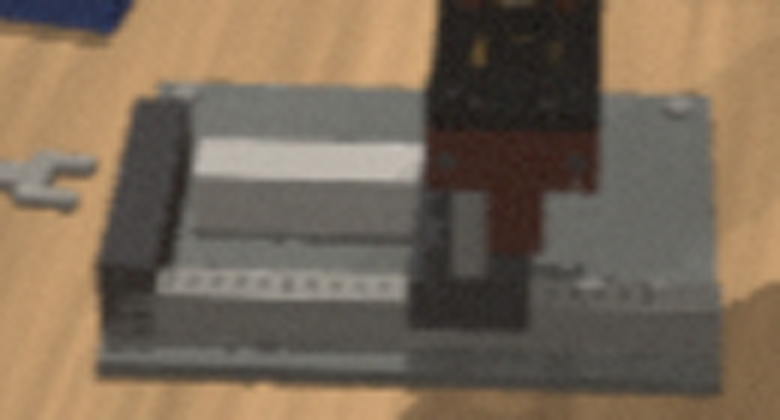

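View pics/push2.png

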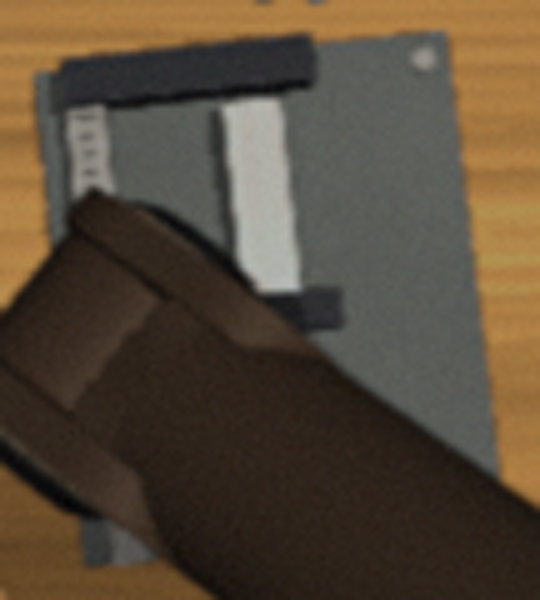

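```bash
python3 - <<'E'
from h import *
bot.hold(.2)
for i in range(12):
    F0=Rc.T@np.array(bot.read_force())[:2]
    x=inv(bot.read_ee_pos())[0]+.0015
    r=bot.movel([*cal(x,.085),.077],feed=.006,until_force=12); F=Rc.T@np.array(bot.read_force())[:2]; print(r,inv(bot.read_ee_pos()).round(4),F0.round(2),F.round(2))
    if r: break
print(bot.read_time_s())
d=grab("top"); crop(d,(262,170,370,290),5,"push3")
E
```

```text
False [-0.0431  0.0849] [-1.11 -0.05] [-2.9  -0.89]
False [-0.0428  0.0849] [-2.9  -0.89] [-5.54 -1.16]
False [-0.0427  0.0849] [-5.54 -1.16] [-6.81 -0.81]
False [-0.0427  0.0849] [-6.81 -0.81] [-6.34 -0.68]
False [-0.0426  0.0849] [-6.34 -0.68] [-7.28 -0.96]
False [-0.0426  0.0849] [-7.28 -0.96] [-6.22 -0.22]
False [-0.0426  0.0849] [-6.22 -0.22] [-7.05 -0.58]
False [-0.0427  0.0849] [-7.05 -0.58] [-8.01 -0.53]
False [-0.0426  0.0849] [-8.01 -0.53] [-7.32 -0.33]
False [-0.0426  0.0849] [-7.32 -0.33] [-6.71 -0.86]
False [-0.0426  0.0849] [-6.71 -0.86] [-7.91 -0.71]
False [-0.0426  0.0849] [-7.91 -0.71] [-6.47 -0.42]
78.05
```

View pics/push3.png

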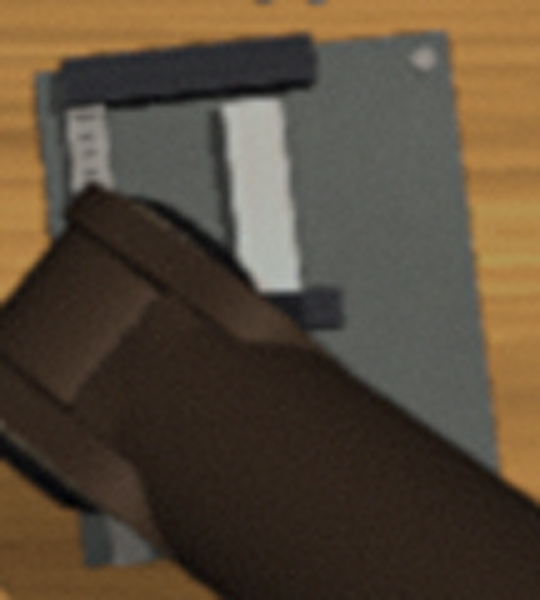

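The arm is compliant, and restarting each step from the actual position gives up the push. One longer slow line with a force stop avoids that.

```bash
python3 - <<'E'
from h import *
for i in range(3):
    F0=Rc.T@np.array(bot.read_force())[:2]
    r=bot.movel([*cal(-.0395+.003*i,.085),.077],feed=.005,until_force=13+F0[0]); F=Rc.T@np.array(bot.read_force())[:2]; print(r,inv(bot.read_ee_pos()).round(4),F0.round(2),F.round(2))
    if r: break
print(bot.read_time_s())
d=grab("top"); crop(d,(262,170,370,290),5,"push4")
E
```

```text
False [-0.0409  0.0849] [-6.51 -0.67] [-6.41  0.23]
False [-0.0379  0.0849] [-6.41  0.23] [-6.96 -0.18]
False [-0.0357  0.0849] [-6.96 -0.18] [-10.85  -0.36]
80.075
```

View pics/push4.png

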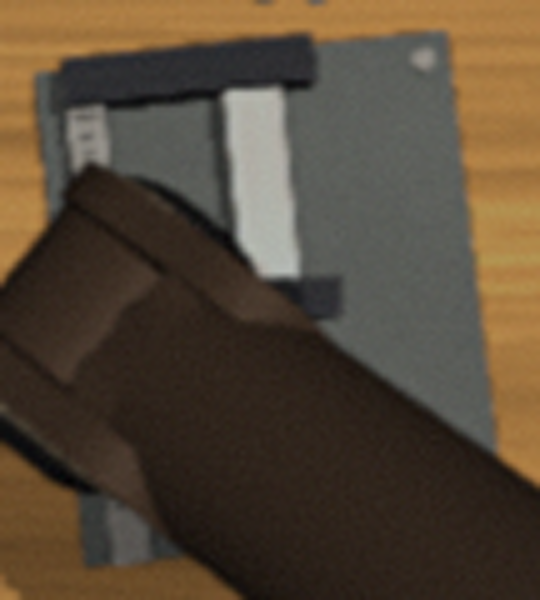

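The bar has slid about 5 mm up to the fixed jaw and the force has now risen to 10.9 N. One more small nudge will show whether it is seated. Then I'll back off.

```bash
python3 - <<'E'
from h import *
F0=Rc.T@np.array(bot.read_force())[:2]
r=bot.movel([*cal(-.0326,.085),.077],feed=.004,until_force=max(1.5,12.5+F0[0])); F=Rc.T@np.array(bot.read_force())[:2]; print(r,inv(bot.read_ee_pos()).round(4),F0.round(2),F.round(2))
bot.movel([*cal(-.06,.085),.077],feed=.02); bot.movel([*cal(-.06,.085),.2],feed=.15)
bot.movep([.3,.25,.3],down(np.pi)); bot.hold(.3)
print(bot.read_time_s())
d=grab("top","t9"); crop(d,(262,170,370,290),5,"fin")
s=grab("side"); crop(s,(230,190,360,260),6,"fins")
E
```

```text
True [-0.0363  0.0848] [-10.37  -0.48] [-2.48  0.03]
83.95
```

View pics/fin.png

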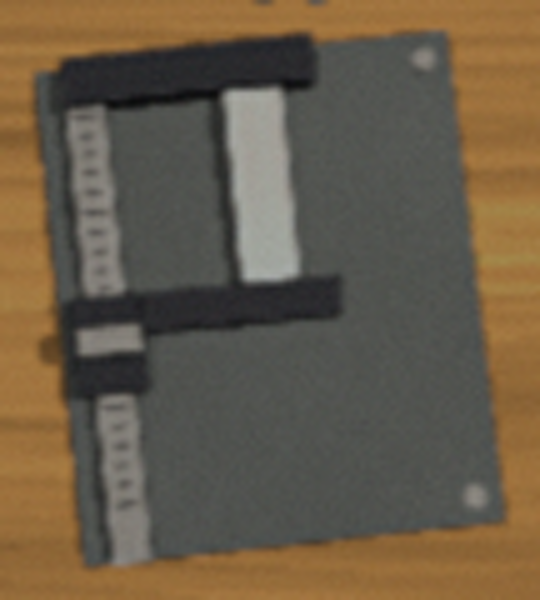

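View pics/fins.png

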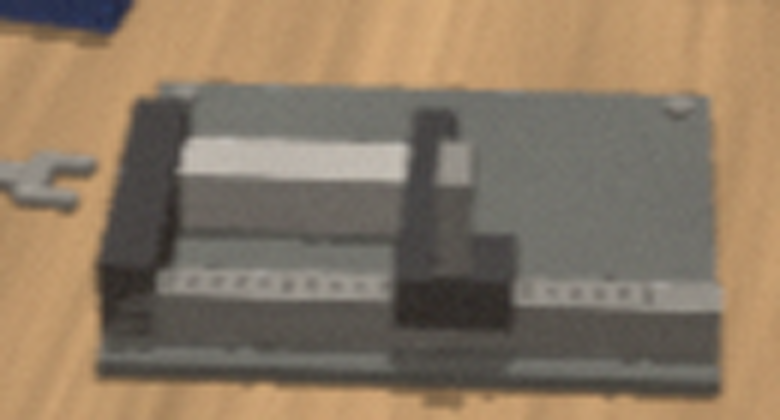

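View pics/t9.png

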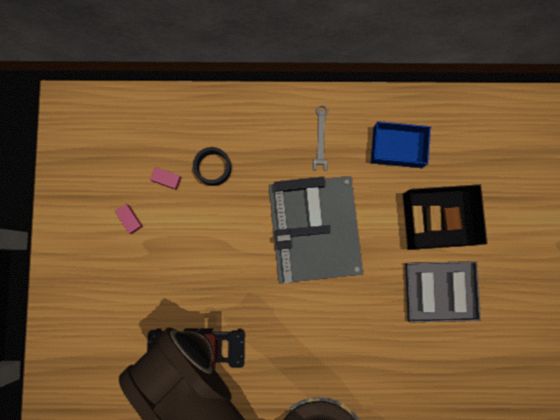

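Both jaws look to be touching the bar. I'll measure the gap and the squareness to subpixel before handing in.

```bash
python3 - <<'E'
from h import *
gs=[];
for i in range(4):
    d=grab("top"); gs.append(cv2.cvtColor(d["img"],cv2.COLOR_RGB2GRAY).astype(float))
g=np.mean(gs,0)
def cross(u,v0,v1,th,up):
    for v in range(v0,v1):
        A,B=g[v,u],g[v+1,u]
        if (A<th<=B if up else A>=th>B): return v+(th-A)/(B-A)
fx=[];sl=[]
for u in list(range(294,306))+list(range(322,328)):
    v=cross(u,180,192,33,False) if u<306 else None
    w=cross(u,222,236,68,False)
    if v: fx.append(inv(ray(d,u,v,.047)))
    if w: sl.append(inv(ray(d,u,w,.047)))
fx=np.array(fx);sl=np.array(sl)
print("fix",fx[:,0].round(4));print("sl",sl.round(4).tolist())
print("slopes",np.polyfit(fx[:,1],fx[:,0],1)[0],np.polyfit(sl[:,1],sl[:,0],1)[0],"gap",fx[:,0].mean()-np.median(sl[:,0]))
m=((g>115)).astype(np.uint8)[186:230,300:325]
h=cv2.cvtColor(d["img"],cv2.COLOR_RGB2HSV); m=((h[...,1]<45)&(h[...,2]>115)).astype(np.uint8)
cs,_=cv2.findContours(m,cv2.RETR_EXTERNAL,cv2.CHAIN_APPROX_NONE)
for k in cs:
    if cv2.contourArea(k)>150:
        r=rect_on(d,k[:,0,:],.04); print("bar",r,inv(r[0]).round(4),"dyaw",r[1]-a)
# tab
print("t",bot.read_time_s())
E
```

```text
fix [0.1065 0.106  0.1063 0.1075 0.1076 0.1079 0.1076 0.1072 0.107  0.1067
 0.1064 0.1065]
sl [[0.0067, 0.056], [0.0066, 0.0535], [0.0069, 0.0509], [0.0076, 0.0482], [0.0074, 0.0457], [0.0076, 0.0431], [0.0076, 0.0406], [0.0071, 0.0381], [0.0067, 0.0356], [0.0066, 0.033], [0.0063, 0.0305], [0.006, 0.028], [0.0063, -0.0155], [0.0067, -0.0181], [0.0061, -0.0206], [0.0059, -0.0231], [0.0056, -0.0256], [0.0056, -0.0282]]
slopes -0.0046089518311619275 0.014845625618211225 gap 0.10027974204785968
bar (array([ 0.3875361, -0.3542088]), np.float32(0.016891837), [29.0, 97.5]) [-0.1974 -0.3425] dyaw -0.09010816
bar (array([ 0.38746884, -0.27408408]), np.float32(0.016578674), [29.7, 97.4]) [-0.1889 -0.2628] dyaw -0.09042133
bar (array([0.60266272, 0.01246943]), np.float32(0.094111085), [29.4, 97.5]) [ 0.0557 -0.0009] dyaw -0.012888916
bar (array([ 0.78457471, -0.00545083]), np.float32(-0.042412877), [12.3, 112.1]) [ 0.2346 -0.0381] dyaw -0.14941287
t 84.25
```

```bash
python3 - <<'E'
from h import *
bot.hold(.3); bot.hand_in(); print(bot.read_time_s())
E
```

```text
the job is handed in; nothing more can be done
the job is handed in; nothing more can be done
```

I handed the job in at about 84 s of robot time. The caliper is closed on the solid bar. No verdict was reported.

- **Offcuts:** all three wood offcuts (two pine, one brown) are in the scrap bin. I didn't touch the pink look-alikes or the bystanders.
- **Weighing:** one bar felt about 6.3 N (0.64 kg), so that is the solid one. The other two felt about 2.4 N each and are in the tray.
- **Closing:** I laid the solid bar on the bed and let go of it. I then pushed the thumb tab with the fingers closed until the bar slid up to the fixed jaw, stopping at about 11 N on the tool.
- **Last camera check:**

| Check | Measured | Allowed |
|---|---|---|
| Gap | about 100.3 mm | 96 to 101.8 mm |
| Bar off the caliper's y = 0 | about 1 mm | 30 mm |
| Bar out of line with the slide | about 0.013 rad | 0.05 rad |
| Jaw cocking | about 0.01 to 0.02 rad | 0.03 rad |

- **What disagreed or stopped short:**
  - The first closing attempt stopped at its force limit when the jaw met the bar, and a run of short pushes barely moved it. One longer slow push seated the bar.
  - The cocking figure is the least certain check. It comes from a coarse pixel fit, and the leftover spring load means it is not exactly zero.

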